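# Find the rocking foot of the lasting jack and press its shim flat

### The arm

A 6-joint arm with a two-finger parallel gripper is mounted at the origin on the work surface. World frame = base frame: x ahead of the robot, y to its left, z up, the work surface at z = 0. Lengths are in mm, angles in degrees, forces in N, time in s.
With the tool pointing down it reaches from about 300 to 850 mm from the base axis. Payload 4.2 kg.
Tool frame: the origin (TCP) lies between the finger pads; the fingertips stand 25 mm ahead of it and the grasp point (between the pads) lies 6 mm ahead of it; x points along the fingers, y is the direction in which the jaws open and shut, and the axes are right-handed (so a half turn about x gives the same grasp; the last joint's range is limited). The gripper opens to 91 mm and grips with 3 to 60 N. Pads are 32 mm wide; open, the fingers measure 118 mm over their backs; the gripper's body (76 mm by 178 mm) begins 60 mm behind the grasp point.
Start: joints at [64.171, 18.312, 89.639, -0, 72.044, -1.146], TCP at [240.122, 522.477, 238.976] pointing down, gripper open.
Joint ranges: [-177.97, 177.97], [-48.28, 115.42], [12.27, 149.76], [-77.06, 257.06], [2.81, 150.46], [-146.56, 146.56]. Speed limits (degrees/s): [147.25, 147.25, 180, 180, 180, 180].

### API

Orientations are given as [roll, pitch, yaw] about the fixed x, y, z axes, in that order (R = Rz(yaw) Ry(pitch) Rx(roll)).
In Python, from workcell import env gives the robot as it stands.
- The arm moves only by the tool jog_arm, never from a script. Its argument "plan" is one flat list of numbers, 4 for each row, row after row: the shift along the tool's x, y, z in cm, then the turn about the tool's x in units of 6 degrees (1.0 is 6 degrees). In form: [tx, ty, tz, turn, tx, ty, tz, turn, ...]. A call has 1 to 12 rows; each row shifts and turns the commanded pose from where the row before left it, along the tool's axes as they then stand; what a row does not reach is not made up. A row lasts 1/12 s, in which the tool goes at most 41.7 mm and 7.16 degrees, less where a joint would pass 70% of its speed; a pose out of reach is approached as far as the arm can. A call with a gripper value outside its range is refused whole. "claw" is the finger opening in cm, from 0 to 9.12, set as the call begins (left out, the last holds). The fingers move at their own pace and stop on an object; "newtons" is the grip in N (left out, the last holds). Time passes only in rows, so rows that do not move let the fingers close. It gives the time, the measured TCP pose, the force and the opening at its end, in the units of the state.
- env.state(): the state, without advancing time (a new reading comes with each control period).
- env.grab_frame(name): name is "scene" or "top" or "wrist"; returns the picture (480x640x3 uint8, red, green, blue); there is no depth.
- env.calibration(name): a dict with "vertical_fov" (degrees; the focal length in pixels is half the picture's height over the tangent of half this angle, whatever the lens; pixels are square), "cx", "cy" (the principal point, pixels), "origin" and "orientation" of the camera in the world; the wrist camera has in their place "T_tool_cam" (4x4, takes a point from camera to tool coordinates, whose origin is the TCP and whose axes are the tool frame's). Camera axes: x right, y down, z forward; pixel columns grow to the right and rows downward; lengths in mm; the calibration is good to about 2 mm. The wrist camera is an equidistant fisheye: a pixel r from the principal point sees the ray r / f radians off the axis. A picture is of the moment at which its call begins: read the wrist's pose just before it. calibration takes no time and is no camera call.
- env.job_done(): hands the job in, once; it reports no verdict.
The state is a dict: "time_s": time; "qpos": joint angles; "qvel": joint speeds; "effort": joint torques, N m; "ee_pos": TCP position; "ee_rot": TCP orientation; "force": force on the tool from outside, world axes, zero at the start; "torque": the same for the moment, N m; "gripper_width": finger opening in mm.
Only numpy, scipy, OpenCV 4.12 (cv2) and the standard library are available. Lean on these libraries where they do the work, as an engineer would, in place of code of your own. Each camera call takes 0.05 s, during which the arm holds its last target.

### The job

The base of the lasting jack rocks on one of its four feet. With a fingertip, press down on the feet one after another to find the one that gives, then press the lever of that foot's shim down flat, so that the foot stands solid. Leave the other three shim levers standing up, do not lift or shift the base, and leave the tools around it alone.

Things in the scene. Friction and masses are not known exactly. Their poses are not given: they have to be found in the camera images.
- jack_base: grey cast base of a lasting jack, 3.4 kg, loose on four rubber blocks: H-shaped plate 176 mm long (x), 14 mm thick, the middle 130 mm wide, four feet (52 mm in x) standing out left and right to 120 mm from the middle line, empty hub 72 mm across and 26 mm high in the middle. Origin: centre of its underside, 33 mm above the bench; x points away from the robot, y left, within 0.25 rad
- foot_a (a point): centre of the flat top (about 50 x 55 mm) of the near left foot, seen from the robot; 47 mm above the bench, 28 mm in from the foot's outer edge. A sound foot gives under 1 mm. The loose foot looks the same and stands as high, but its rubber is soft: pressed with 4 N or more it sinks about 3.4 mm and stops, and springs back when let go. Which one it is changes
- foot_b (a point): centre of the flat top (about 50 x 55 mm) of the far left foot, seen from the robot; 47 mm above the bench, 28 mm in from the foot's outer edge. A sound foot gives under 1 mm. The loose foot looks the same and stands as high, but its rubber is soft: pressed with 4 N or more it sinks about 3.4 mm and stops, and springs back when let go. Which one it is changes
- foot_c (a point): centre of the flat top (about 50 x 55 mm) of the far right foot, seen from the robot; 47 mm above the bench, 28 mm in from the foot's outer edge. A sound foot gives under 1 mm. The loose foot looks the same and stands as high, but its rubber is soft: pressed with 4 N or more it sinks about 3.4 mm and stops, and springs back when let go. Which one it is changes
- foot_d (a point): centre of the flat top (about 50 x 55 mm) of the near right foot, seen from the robot; 47 mm above the bench, 28 mm in from the foot's outer edge. A sound foot gives under 1 mm. The loose foot looks the same and stands as high, but its rubber is soft: pressed with 4 N or more it sinks about 3.4 mm and stops, and springs back when let go. Which one it is changes
- shim_a (a joint): lever of the cam shim under the near left foot: 0 (to 0.06) is standing up 45 degrees, as at the start; 0.785 is flat (level), against a firm stop, its cam then packing the foot solid. Its axis lies along the base's x, 13 mm above the bench, 20 mm farther out from the middle line than the foot's centre point. About 4 N down on the paddle moves it; it stays where left
- shim_a_paddle (a point): point on the upper face of the near left lever's paddle. The steel lever points straight out sideways from under the foot: 24 mm wide, 90 mm long, its last 28 mm a paddle 34 mm wide, 7 mm thick. The point is 47 mm out from its axis and 65 mm above the bench when up, 70 mm out and 16 mm high when flat. Pressing straight down 47 to 50 mm out from the axis carries it all the way
- shim_b (a joint): lever of the cam shim under the far left foot: 0 (to 0.06) is standing up 45 degrees, as at the start; 0.785 is flat (level), against a firm stop, its cam then packing the foot solid. Its axis lies along the base's x, 13 mm above the bench, 20 mm farther out from the middle line than the foot's centre point. About 4 N down on the paddle moves it; it stays where left
- shim_b_paddle (a point): point on the upper face of the far left lever's paddle. The steel lever points straight out sideways from under the foot: 24 mm wide, 90 mm long, its last 28 mm a paddle 34 mm wide, 7 mm thick. The point is 47 mm out from its axis and 65 mm above the bench when up, 70 mm out and 16 mm high when flat. Pressing straight down 47 to 50 mm out from the axis carries it all the way
- shim_c (a joint): lever of the cam shim under the far right foot: 0 (to 0.06) is standing up 45 degrees, as at the start; 0.785 is flat (level), against a firm stop, its cam then packing the foot solid. Its axis lies along the base's x, 13 mm above the bench, 20 mm farther out from the middle line than the foot's centre point. About 4 N down on the paddle moves it; it stays where left
- shim_c_paddle (a point): point on the upper face of the far right lever's paddle. The steel lever points straight out sideways from under the foot: 24 mm wide, 90 mm long, its last 28 mm a paddle 34 mm wide, 7 mm thick. The point is 47 mm out from its axis and 65 mm above the bench when up, 70 mm out and 16 mm high when flat. Pressing straight down 47 to 50 mm out from the axis carries it all the way
- shim_d (a joint): lever of the cam shim under the near right foot: 0 (to 0.06) is standing up 45 degrees, as at the start; 0.785 is flat (level), against a firm stop, its cam then packing the foot solid. Its axis lies along the base's x, 13 mm above the bench, 20 mm farther out from the middle line than the foot's centre point. About 4 N down on the paddle moves it; it stays where left
- shim_d_paddle (a point): point on the upper face of the near right lever's paddle. The steel lever points straight out sideways from under the foot: 24 mm wide, 90 mm long, its last 28 mm a paddle 34 mm wide, 7 mm thick. The point is 47 mm out from its axis and 65 mm above the bench when up, 70 mm out and 16 mm high when flat. Pressing straight down 47 to 50 mm out from the axis carries it all the way
- last: wooden shoe last, about 235 x 86 x 84 mm high, standing to the right of the jack base; leave it alone. Origin: under its middle
- hammer: shoemaker's hammer lying to the left of the jack base, 230 mm long, 32 mm high; leave it alone. Origin: on the bench under its handle
- tin: round metal tin, 64 mm across, 55 mm high, beyond the jack base; leave it alone. Origin: centre of its underside
- awl: awl with a round wooden handle, 140 mm long, 26 mm thick, lying beyond the jack base; leave it alone. Origin: on the bench under its middle

How it is judged:
By the outcome, as a careful person would: the job done as asked, in the order asked, and still so for the second after the job is handed in, with the robot touching nothing.
It also fails if it takes over 58 s, if anything falls off the work surface, if the arm or the gripper's body presses on something with over 40 N, if the wrist force passes 120 N, or if a joint passes its speed limit or range.

## Working session

There is one attempt and no reset: what is moved stays moved. The work goes in short steps, Python scripts to look and compute and a tool call to move; the robot and the scene stay as the last step left them, time stands still between calls to the robot, and variables do not carry over. Pictures are saved under pics/ and viewed, and the job is handed in when it is done.

Besides the shell and the picture viewer there is one more tool, called as name(argument=value, ...) on one line, values as JSON. jog_arm: Moves the arm, as the interface text tells. Its arguments: {"type":"object","properties":{"plan":{"type":"array"},"claw":{"type":"number"},"newtons":{"type":"number"}},"required":["plan"]}

```bash
mkdir -p pics; ls
python3 - <<'E'
from workcell import env
import cv2
s=env.state(); print(s)
for n in ["scene","top"]:
    cv2.imwrite(f"pics/{n}0.png",env.grab_frame(n)[:,:,::-1]); print(n,env.calibration(n))
print(env.calibration("wrist"))
E
```

```text
pics
{'time_s': 0.0, 'qpos': array([ 6.41713358e+01,  1.83509179e+01,  8.97061666e+01, -2.88602196e-04,
        7.20415930e+01, -1.14478178e+00]), 'qvel': array([-0.03611169,  0.06617629,  0.02437408, -0.033065  , -0.07242935,
        0.02691594]), 'effort': array([ 1.29992721e-03, -4.12465811e+01, -2.31970417e+01,  7.27177807e-02,
        4.60649945e-02, -1.45769591e-04]), 'ee_pos': array([239.92122214, 522.05991053, 238.12909635]), 'ee_rot': array([ -90.98546225,   89.90132218, -115.66925543]), 'force': array([-0.71408836, -0.4083034 ,  0.12609796]), 'torque': array([ 0.03532965, -0.0626616 , -0.08837391]), 'gripper_width': 90.85881895143282}
scene {'vertical_fov': 49.6615652339148, 'cx': 328.14092001324025, 'cy': 244.91876425099719, 'origin': array([1371.36255832,   61.36548011,  715.61382745]), 'orientation': array([-130.2448769 ,   -0.91437045,   92.75199196])}
top {'vertical_fov': 56.38233042607802, 'cx': 317.47908713843333, 'cy': 240.80223091501375, 'origin': array([ 432.51024595,   18.98833669, 1006.87409751]), 'orientation': array([-168.30036053,   -0.24660067,  -84.64053413])}
{'vertical_fov': 65.70646984690485, 'cx': 319.6858461340668, 'cy': 241.25269629351908, 'T_tool_cam': array([[-6.59531335e-04, -2.40780065e-01,  9.70579479e-01,
        -1.45561595e+02],
       [ 9.99999772e-01, -1.55561329e-05,  6.75663963e-04,
        -9.36408988e-01],
       [-1.47587950e-04,  9.70579703e-01,  2.40780020e-01,
        -6.78447214e+01],
       [ 0.00000000e+00,  0.00000000e+00,  0.00000000e+00,
         1.00000000e+00]])}
```

View pics/scene0.png

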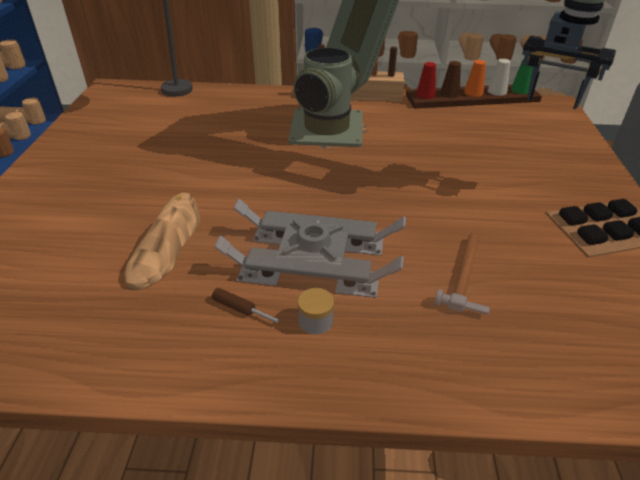

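View pics/top0.png

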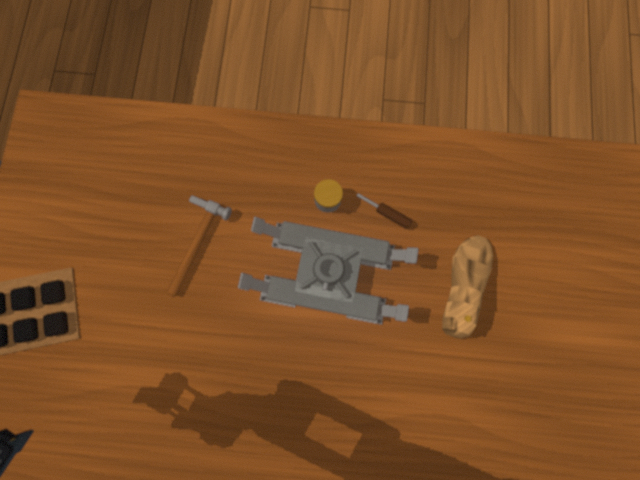

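Run:
```python
import cv2
a=cv2.imread("pics/top0.png")[205:335,230:430]
cv2.imwrite("pics/top0c.png",cv2.resize(a,None,fx=4,fy=4,interpolation=cv2.INTER_CUBIC))
a=cv2.imread("pics/scene0.png")[190:305,210:410]
cv2.imwrite("pics/scene0c.png",cv2.resize(a,None,fx=4,fy=4,interpolation=cv2.INTER_CUBIC))
```

```text
(no output)
```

View pics/top0c.png

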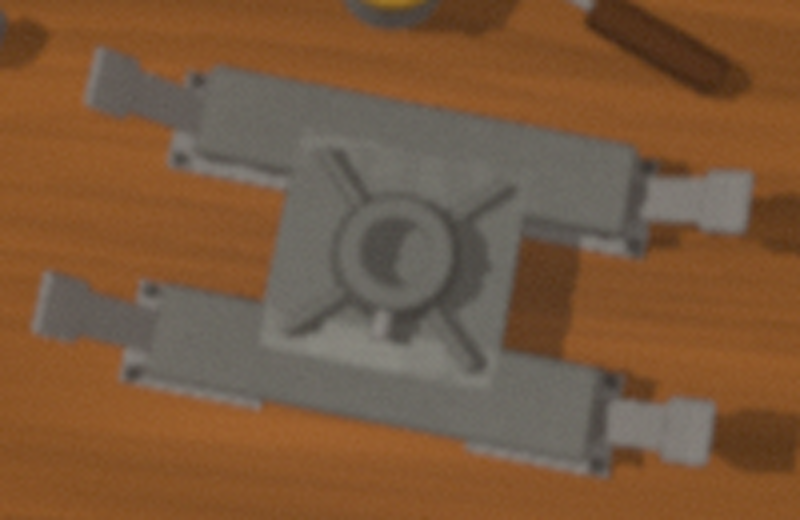

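View pics/scene0c.png

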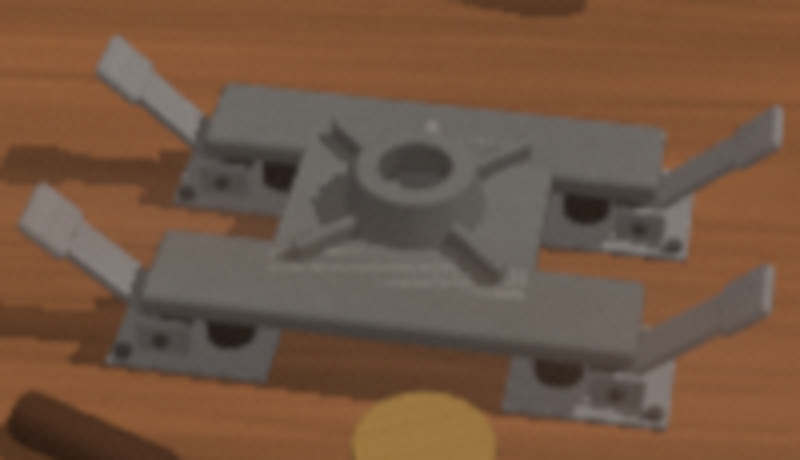

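```bash
cat > h.py <<'E'
import numpy as np, cv2
from scipy.spatial.transform import Rotation as Ro
from scipy.optimize import least_squares
from workcell import env
def proj(P,c):
    R=Ro.from_euler('xyz',c['orientation'],degrees=True).as_matrix()
    q=(np.atleast_2d(P)-c['origin'])@R; f=240/np.tan(np.radians(c['vertical_fov']/2))
    return np.c_[c['cx']+f*q[:,0]/q[:,2], c['cy']+f*q[:,1]/q[:,2]]
def w(b,p):
    b=np.atleast_2d(b); c,s=np.cos(p[2]),np.sin(p[2])
    return np.c_[p[0]+c*b[:,0]-s*b[:,1],p[1]+s*b[:,0]+c*b[:,1],b[:,2]]
E
python3 - <<'E'
from h import *
ct,cs=env.calibration('top'),env.calibration('scene')
M=np.array([[88,120],[88,-120],[36,-120],[36,120],[-36,120],[-88,120],[-36,-120],[-88,-120]],float)
M=np.c_[M,np.full(8,47.)]
px=np.array([[216,67],[637,145],[630,238],[193,157],[160,285],[143,375],[607,370],[587,460]])/4.+[230,205]-.375
r=lambda p:(proj(w(M,p),ct)-px).ravel()
s=least_squares(r,[460,0,0]);p=s.x
print(p,s.fun.reshape(-1,2).round(1))
np.save('p.npy',p)
for n,(x,y) in dict(a=(-62,92),b=(62,92),c=(62,-92),d=(-62,-92)).items():
    sg=np.sign(y)
    F=[[x,y,47],[x,sg*(112+47),65],[x,sg*(112+70),16]]
    print(n,w(F,p).round(1).tolist())
    globals()[n]=F
for nm,c in (('top',ct),('scene',cs)):
    im=cv2.imread(f'pics/{nm}0.png');im=cv2.resize(im,None,fx=2,fy=2) 
    for q in proj(w(np.vstack([M,a,b,c_ if 0 else globals()['d']]) if 0 else M,p),c)if 0 else []: pass
    F=[[x,y,47] for x in(-62,62) for y in(-92,92)]+[[x,y,65] for x in(-62,62) for y in(-159,159)]
    for q in proj(w(np.vstack([M,F]),p),c): cv2.circle(im,tuple(int(round(v*2+.5)) for v in q),2,(0,255,0),-1)
    im=im[380:620,400:840]; cv2.imwrite(f'pics/{nm}_ov.png',cv2.resize(im,None,fx=1.8,fy=1.8))
E
```

```text
[ 5.69641263e+02  3.51351013e+00 -9.67113757e-02] [[-1.1 -0.7]
 [ 1.  -0. ]
 [-1.  -0.2]
 [-0.2 -0.6]
 [ 1.2 -0.4]
 [ 0.3  0.9]
 [-0.6 -0.4]
 [ 0.4  1.3]]
a [[516.8, 101.1, 47.0], [523.3, 167.8, 65.0], [525.5, 190.6, 16.0]]
b [[640.2, 89.1, 47.0], [646.7, 155.8, 65.0], [648.9, 178.7, 16.0]]
c [[622.5, -94.0, 47.0], [616.0, -160.7, 65.0], [613.8, -183.6, 16.0]]
d [[499.0, -82.1, 47.0], [492.6, -148.8, 65.0], [490.4, -171.6, 16.0]]
```

```bash
cd pics; python3 -c "
import cv2,numpy as np
a=cv2.imread('top_ov.png');b=cv2.imread('scene_ov.png')
o=cv2.resize(np.vstack([a,b]),None,fx=.69,fy=.69);cv2.imwrite('ov.png',o);print(o.shape)"
```

```text
(596, 546, 3)
```

View pics/ov.png

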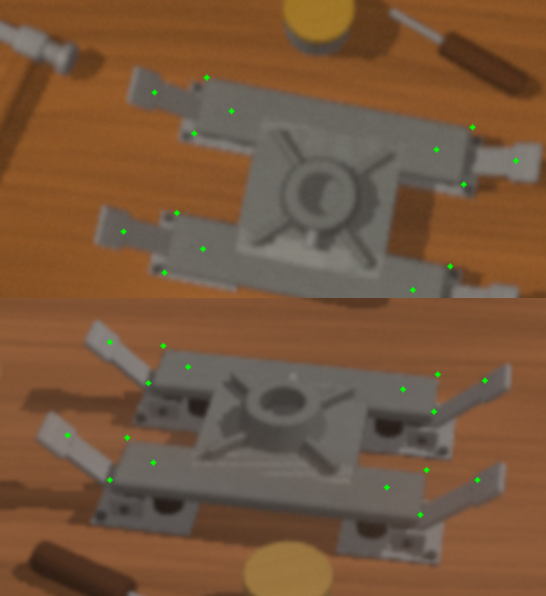

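```bash
cat >> h.py <<'E'
def tool():
    s=env.state(); R=Ro.from_euler('xyz',s['ee_rot'],degrees=True).as_matrix()
    return s,R
def go(t,label=''):
    s,R=tool(); print(label,(R.T@(np.array(t)-s['ee_pos'])/10).round(2))
E
python3 - <<'E'
from h import *
s,R=tool(); print(R.round(3)); 
go([517,101,92],'foot a')
c=Ro.from_rotvec
p=np.load('p.npy')
bx=np.array([np.cos(p[2]),np.sin(p[2]),0]); b=R.T@bx; print('base x in tool',b, 'turn for y->bx', np.degrees(np.arctan2(b[2],b[1]))/6)
E
```

```text
[[-0.001  0.418  0.909]
 [-0.001  0.909 -0.418]
 [-1.    -0.002 -0.   ]]
foot a [ 14.66 -26.67  42.76]
base x in tool [-5.30090897e-04  3.27916442e-01  9.44706582e-01] turn for y->bx 11.809606080234042
```

jog_arm(plan=[0,-1.78,2.85,0,0,-1.78,2.85,0,0,-1.78,2.85,0,0,-1.78,2.85,0,0,-1.78,2.85,0,0,-1.78,2.85,0,0,-1.78,2.85,0,0,-1.78,2.85,0,0,-1.78,2.85,0,0,-1.78,2.85,0,0,-1.78,2.85,0,0,-1.78,2.85,0], claw=0, newtons=20)

```text
time_s: 1.1
ee_pos: [462.1, 184.0, 238.7]
ee_rot: [-148.9, 90.0, -173.6]
force: [-0.2, -0.1, -0.5]
gripper_width: 14.0
```

jog_arm(plan=[0,-1.78,2.85,0,0,-1.78,2.85,0,0,-1.75,2.85,0,1,0,0,1.5,1,0,0,1.5,1,0,0,1.5,1,0,0,1.5,1,0,0,1.5,1,0,0,1.5,1,0,0,1.5,1,0,0,1.5,1,0,0,1.5])

```text
time_s: 2.1
ee_pos: [516.9, 101.5, 148.1]
ee_rot: [-84.9, 90.0, -174.4]
force: [-1.3, 1.4, 0.2]
gripper_width: 0.5
```

Run:
```python
from h import *
s,R=tool(); print(s['gripper_width'],R.round(3)); 
p=np.load('p.npy')
bx=np.array([np.cos(p[2]),np.sin(p[2]),0]); b=R.T@bx; print( 'turn', np.degrees(np.arctan2(b[2],b[1]))/6)
go([516.8,101.1,80],'foot a')
cv2.imwrite('pics/w1.png',env.grab_frame('wrist')[:,:,::-1])
cv2.imwrite('pics/s1.png',env.grab_frame('scene')[170:310,200:420,::-1].repeat(3,0).repeat(3,1))
```

```text
0.4843608656021667 [[-0.001  1.     0.009]
 [-0.     0.009 -1.   ]
 [-1.    -0.001  0.   ]]
turn 1.0070062723100666
foot a [ 6.81 -0.    0.04]
```

View pics/w1.png

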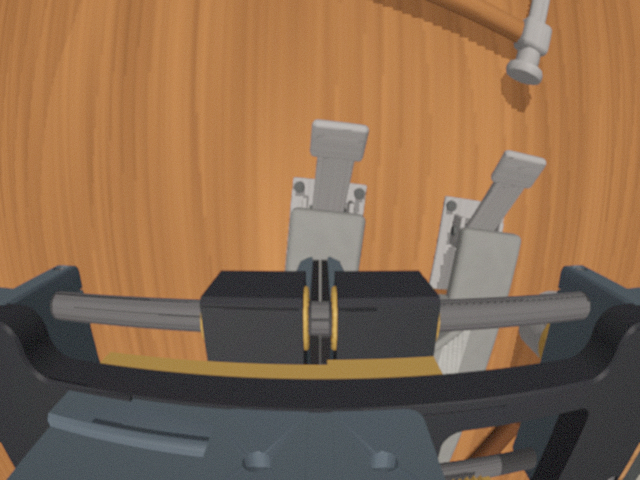

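View pics/s1.png

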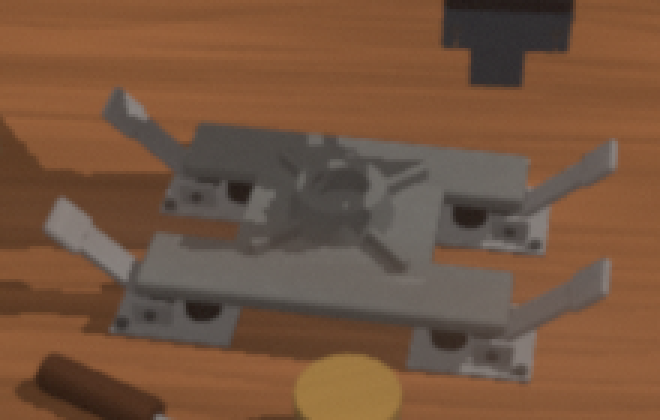

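```bash
cat >> h.py <<'E'
def wproj(P,s):
    c=env.calibration('wrist');T=c['T_tool_cam'];R=Ro.from_euler('xyz',s['ee_rot'],degrees=True).as_matrix()
    t=(np.atleast_2d(P)-s['ee_pos'])@R; q=(t-T[:3,3])@T[:3,:3]
    f=240/np.tan(np.radians(c['vertical_fov']/2)); r=np.hypot(q[:,0],q[:,1]); th=np.arctan2(r,q[:,2])
    return np.c_[c['cx']+f*th*q[:,0]/r, c['cy']+f*th*q[:,1]/r]
E
python3 - <<'E'
from h import *
s,R=tool();p=np.load('p.npy')
F=[[-88,120,47],[-36,120,47],[36,120,47],[88,120,47],[-62,159,65],[62,159,65]]
print(wproj(w(F,p),s).round(0).tolist())
E
python3 -c "
import cv2
a=cv2.imread('pics/w1.png')[100:260,280:560];cv2.imwrite('pics/w1c.png',cv2.resize(a,None,fx=2.8,fy=2.8,interpolation=2))"
```

```text
[[289.0, 206.0], [366.0, 214.0], [464.0, 227.0], [524.0, 235.0], [335.0, 152.0], [517.0, 181.0]]
```

View pics/w1c.png

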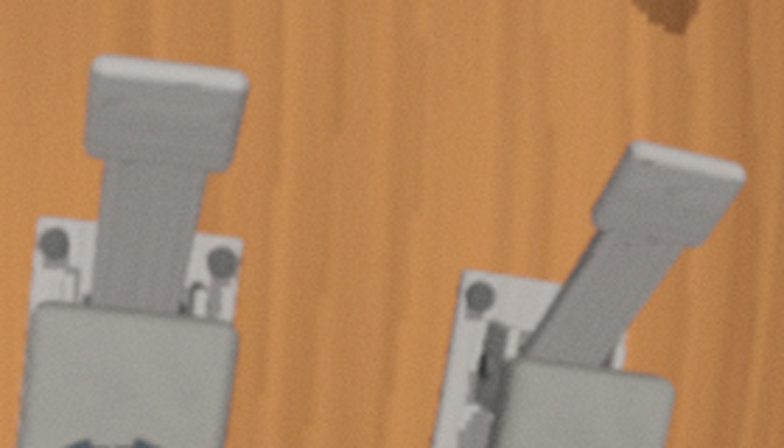

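jog_arm(plan=[1.4,0,0,1,1.4,0,0,0,1.4,0,0,0,1.4,0,0,0,1,0,0,0,0.5,0,0,0,0,0,0,0,0,0,0,0])

```text
time_s: 2.87
ee_pos: [517.5, 101.7, 78.3]
ee_rot: [116.2, 90.0, 21.2]
force: [0.8, 0.1, -0.7]
gripper_width: 0.6
```

jog_arm(plan=[0.1,0,0,0,0.1,0,0,0,0.1,0,0,0,0,0,0,0,0,0,0,0])

```text
time_s: 3.28
ee_pos: [517.2, 101.6, 75.1]
ee_rot: [118.9, 90.0, 23.8]
force: [-0.2, -0.3, -0.7]
gripper_width: 0.5
```

jog_arm(plan=[0.1,0,0,0,0.1,0,0,0,0,0,0,0,0,0,0,0])

```text
time_s: 3.62
ee_pos: [517.1, 101.6, 72.9]
ee_rot: [-99.8, 90.0, 165.1]
force: [0.1, 0.2, 0.0]
gripper_width: 0.6
```

jog_arm(plan=[0.1,0,0,0,0,0,0,0,0,0,0,0])

```text
time_s: 3.87
ee_pos: [517.3, 101.7, 72.3]
ee_rot: [113.4, 90.0, 18.2]
force: [-0.8, 0.5, 3.8]
gripper_width: 0.5
```

jog_arm(plan=[0.1,0,0,0,0,0,0,0,0,0,0,0])

```text
time_s: 4.12
ee_pos: [517.4, 101.7, 72.3]
ee_rot: [108.4, 89.9, 13.3]
force: [-2.9, -0.6, 10.7]
gripper_width: 0.7
```

jog_arm(plan=[-1.5,0,0,0,-1.6,0,0,0,0,3.1,0,0,0,3.1,0,0,0,3.1,0,0,0,3.1,0,0,0,0,0,0,0,0,0,0])

```text
time_s: 4.78
ee_pos: [641.4, 90.3, 101.0]
ee_rot: [-87.6, 90.0, 177.2]
force: [-1.4, 0.7, -0.1]
gripper_width: 0.3
```

Run:
```python
from h import *
s,R=tool();print(s['ee_pos'],R.round(3).tolist());go([640.2,89.1,75])
```

```text
[641.4439267   90.25113559 100.95908239] [[-0.001, 0.996, -0.09], [0.0, -0.09, -0.996], [-1.0, -0.001, 0.0]]
 [ 2.6  -0.11  0.13]
```

jog_arm(plan=[1.3,-0.1,0.1,0,1.3,0,0,0,0.1,0,0,0,0.1,0,0,0,0,0,0,0,0,0,0,0])

```text
time_s: 5.28
ee_pos: [639.6, 89.8, 74.8]
ee_rot: [107.7, 89.9, 12.6]
force: [-0.1, -0.2, 0.8]
gripper_width: 0.4
```

jog_arm(plan=[0.1,0,0,0,0,0,0,0,0,0,0,0])

```text
time_s: 5.53
ee_pos: [639.7, 89.7, 73.3]
ee_rot: [112.3, 90.0, 17.2]
force: [-0.0, -0.3, 0.5]
gripper_width: 0.5
```

jog_arm(plan=[0.1,0,0,0,0,0,0,0,0,0,0,0])

```text
time_s: 5.78
ee_pos: [639.8, 89.7, 72.3]
ee_rot: [112.4, 90.0, 17.2]
force: [-0.6, -0.1, 2.9]
gripper_width: 0.8
```

jog_arm(plan=[0.1,0,0,0,0,0,0,0,0,0,0,0])

```text
time_s: 6.03
ee_pos: [639.8, 89.7, 72.3]
ee_rot: [106.9, 89.9, 11.7]
force: [-1.5, 0.4, 7.8]
gripper_width: 0.5
```

jog_arm(plan=[-1.6,0,0,0,-1.9,0,0,0,0,0,3,0,0,0,3,0,0,0,3,0,0,0,3,0,0,0,3,0,0,0,3.2,0,0,0,0,0,0,0,0,0])

```text
time_s: 6.87
ee_pos: [623.0, -93.2, 105.7]
ee_rot: [-133.6, 90.0, 131.1]
force: [-0.2, 0.5, 0.2]
gripper_width: 0.4
```

Run:
```python
from h import *
s,R=tool();print(s['ee_pos'],R.round(3).tolist());go([622.5,-94,75])
```

```text
[622.99343334 -93.16109    105.68288576] [[-0.0, 0.996, -0.093], [0.0, -0.093, -0.996], [-1.0, -0.0, -0.0]]
 [ 3.07 -0.04  0.09]
```

jog_arm(plan=[1.5,0,0,0,1.5,0,0,0,0.1,0,0,0,0.1,0,0,0,0,0,0,0,0,0,0,0])

```text
time_s: 7.37
ee_pos: [623.9, -91.1, 74.7]
ee_rot: [96.4, 89.9, 1.3]
force: [0.3, 0.7, 0.2]
gripper_width: 0.6
```

jog_arm(plan=[0.1,0,0,0,0,0,0,0,0,0,0,0])

```text
time_s: 7.62
ee_pos: [623.5, -91.6, 73.3]
ee_rot: [94.7, 90.0, -0.5]
force: [-0.0, -0.0, 0.3]
gripper_width: 0.4
```

jog_arm(plan=[0.1,0,0,0,0,0,0,0,0,0,0,0])

```text
time_s: 7.87
ee_pos: [623.5, -91.7, 72.3]
ee_rot: [100.1, 90.0, 5.0]
force: [0.2, -0.0, 1.7]
gripper_width: 0.6
```

jog_arm(plan=[0.1,0,0,0,0,0,0,0,0,0,0,0])

```text
time_s: 8.12
ee_pos: [623.6, -91.8, 71.7]
ee_rot: [90.2, 89.9, -4.9]
force: [-1.3, -0.2, 4.9]
gripper_width: 0.5
```

jog_arm(plan=[0.1,0,0,0,0,0,0,0,0,0,0,0])

```text
time_s: 8.37
ee_pos: [623.7, -91.8, 70.9]
ee_rot: [85.1, 89.9, -10.1]
force: [-1.8, -0.3, 6.6]
gripper_width: 0.8
```

jog_arm(plan=[0.1,0,0,0,0,0,0,0,0,0,0,0])

```text
time_s: 8.62
ee_pos: [623.7, -91.9, 70.1]
ee_rot: [81.6, 89.9, -13.5]
force: [-1.4, 0.1, 7.0]
gripper_width: 0.3
```

jog_arm(plan=[0.1,0,0,0,0,0,0,0,0,0,0,0])

```text
time_s: 8.87
ee_pos: [623.8, -91.9, 69.4]
ee_rot: [80.9, 89.9, -14.2]
force: [-1.0, -0.9, 9.2]
gripper_width: 0.4
```

jog_arm(plan=[0.1,0,0,0,0,0,0,0,0,0,0,0])

```text
time_s: 9.12
ee_pos: [623.9, -92.0, 69.3]
ee_rot: [81.6, 89.9, -13.5]
force: [-2.9, -0.3, 12.0]
gripper_width: 0.2
```

jog_arm(plan=[-1.5,0,0,0,-1.9,0,0,0,0,-3,0,0,0,-3,0,0,0,-3,0,0,0,-3.4,-0.1,0,0,0,0,0,0,0,0,0])

```text
time_s: 9.78
ee_pos: [498.0, -79.3, 100.8]
ee_rot: [-98.1, 89.9, 166.8]
force: [0.3, -0.1, 0.1]
gripper_width: 0.3
```

Run:
```python
from h import *
s,R=tool();print(s['ee_pos'],R.round(3).tolist());go([499,-82.1,75])
```

```text
[497.95985002 -79.2913414  100.8049313 ] [[-0.001, 0.996, -0.09], [0.0, -0.09, -0.996], [-1.0, -0.001, -0.0]]
 [2.58 0.13 0.27]
```

c sank about 3.2 mm and then stopped, so it is the loose one. I'll press d too, to complete the round.

jog_arm(plan=[1.3,0.1,0.2,0,1.3,0,0,0,0.1,0,0,0,0.1,0,0,0,0,0,0,0,0,0,0,0])

```text
time_s: 10.28
ee_pos: [501.6, -81.7, 73.4]
ee_rot: [89.1, 89.9, -6.0]
force: [-0.1, 0.2, 0.3]
gripper_width: 0.6
```

jog_arm(plan=[0.1,0,0,0,0.1,0,0,0,0,0,0,0,0,0,0,0])

```text
time_s: 10.62
ee_pos: [501.4, -81.7, 72.2]
ee_rot: [87.7, 89.9, -7.4]
force: [-1.5, 0.0, 6.6]
gripper_width: 0.4
```

jog_arm(plan=[0.1,0,0,0,0,0,0,0,0,0,0,0])

```text
time_s: 10.87
ee_pos: [501.4, -81.7, 72.2]
ee_rot: [87.2, 89.9, -8.0]
force: [-3.6, 0.0, 14.9]
gripper_width: 0.3
```

jog_arm(plan=[-1.6,0,0,0,-2.1,0,0,0,-2.1,0,0,0,0,0,0,0])

```text
time_s: 11.2
ee_pos: [503.4, -82.1, 132.0]
ee_rot: [85.3, 89.5, -9.8]
force: [0.5, 0.1, 0.5]
gripper_width: 0.9
```

Run:
```python
from h import *
p=np.load('p.npy');t=w([[62,-150,125]],p)[0];print(t);s,R=tool();print(s['ee_pos']);go(t)
ct=env.calibration('top')
for xy in [(445,330),(455,250)]:
    print(least_squares(lambda q:(proj([[q[0],q[1],60]],ct)-xy).ravel(),[600,-200]).x)
```

```text
[ 616.86744042 -151.77231733  125.        ]
[503.37762469 -82.09754014 131.97248991]
 [ 0.8  11.92  5.92]
[ 464.76397145 -248.04111771]
[ 635.90233388 -263.45152585]
```

Last is clear of the pressing position by about 60 mm. Next I move above lever c.

jog_arm(plan=[0,2.9,1.5,0,0,3,1.5,0,0,3,1.5,0,0,3,1.5,0,0,0,0,0,0,0,0,0])

```text
time_s: 11.7
ee_pos: [614.5, -152.8, 126.7]
ee_rot: [-107.2, 89.9, 157.6]
force: [0.0, -0.5, -0.6]
gripper_width: 0.6
```

Run:
```python
from h import *
p=np.load('p.npy');t=w([[62,-150,100]],p)[0];s,R=tool();print(s['ee_pos']);go(t)
cv2.imwrite('pics/w2.png',env.grab_frame('wrist')[:,:,::-1])
cv2.imwrite('pics/s2.png',env.grab_frame('scene')[170:310,200:420,::-1].repeat(3,0).repeat(3,1))
print(wproj(w([[62,-159,65],[88,-120,47],[36,-120,47]],p),s))
```

```text
[ 614.47068122 -152.77202332  126.74506483]
 [ 2.67  0.23 -0.12]
[[324.6783521  279.32268378]
 [367.05672599 209.62223357]
 [282.60429486 209.04022153]]
```

View pics/w2.png

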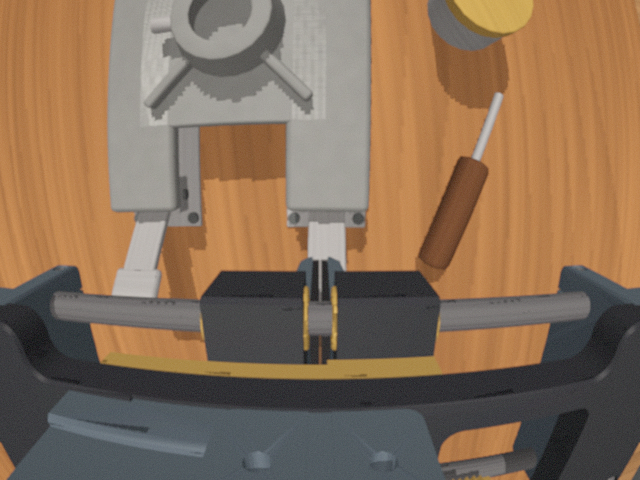

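View pics/s2.png

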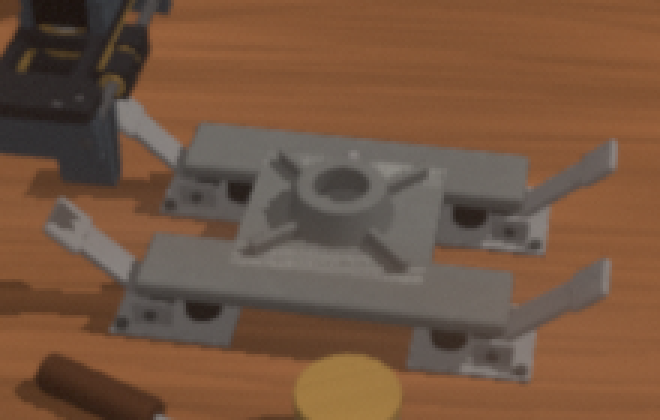

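jog_arm(plan=[1,0.4,-0.1,0,1,0,0,0,0.5,0,0,0,0.5,0,0,0,0.3,0,0,0,0.3,0,0,0,0,0,0,0])

```text
time_s: 12.38
ee_pos: [617.8, -151.2, 91.6]
ee_rot: [-135.1, 90.0, 129.7]
force: [-0.4, 0.7, -0.6]
gripper_width: 0.3
```

jog_arm(plan=[0.3,0,0,0,0.3,0,0,0,0.3,0,0,0,0,0,0,0])

```text
time_s: 12.72
ee_pos: [618.3, -151.5, 82.8]
ee_rot: [89.1, 89.9, -6.1]
force: [0.8, -0.4, 1.5]
gripper_width: 0.2
```

Run:
```python
from h import *
s,R=tool();print(s['ee_pos'],s['force'],s['torque'])
p=np.load('p.npy');c,sn=np.cos(p[2]),np.sin(p[2]);d=s['ee_pos'][:2]-p[:2];print(c*d[0]+sn*d[1],-sn*d[0]+c*d[1])
cv2.imwrite('pics/s3.png',env.grab_frame('scene')[170:310,180:400,::-1].repeat(3,0).repeat(3,1))
cv2.imwrite('pics/w3.png',cv2.resize(env.grab_frame('wrist')[190:300,220:420,::-1],None,fx=3,fy=3))
```

```text
[ 618.25369398 -151.50235105   82.78006259] [ 0.83402787 -0.43888481  1.53675123] [-0.05714106 -0.07943946  0.00364176]
63.35370760939537 -149.59743765192513
```

View pics/s3.png

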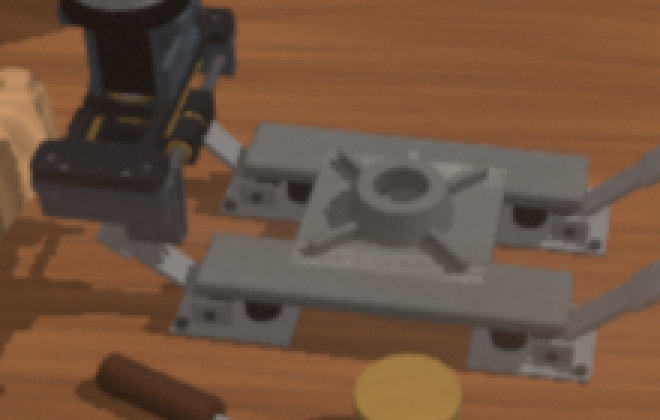

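View pics/w3.png

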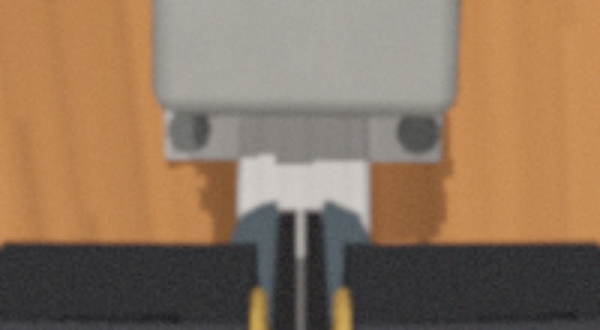

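jog_arm(plan=[0.4,0,0,0,0.4,0,0,0,0.4,0,0,0,0.4,0,0,0,0.4,0,0,0,0,0,0,0])

```text
time_s: 13.32
ee_pos: [617.6, -151.4, 61.9]
ee_rot: [-101.1, 89.9, 163.7]
force: [0.6, -1.2, 0.8]
gripper_width: 0.4
```

jog_arm(plan=[0.4,0,0,0,0.4,0,0,0,0.3,0,0,0,0.3,0,0,0,0.3,0,0,0,0,0,0,0])

```text
time_s: 13.82
ee_pos: [617.7, -151.4, 45.2]
ee_rot: [-116.8, 90.0, 148.1]
force: [-0.0, -0.3, 0.4]
gripper_width: 0.7
```

Run:
```python
from h import *
cv2.imwrite('pics/s4.png',env.grab_frame('scene')[170:310,180:400,::-1].repeat(3,0).repeat(3,1))
cv2.imwrite('pics/t4.png',env.grab_frame('top')[205:335,260:460,::-1].repeat(3,0).repeat(3,1))
```

```text
(no output)
```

View pics/s4.png

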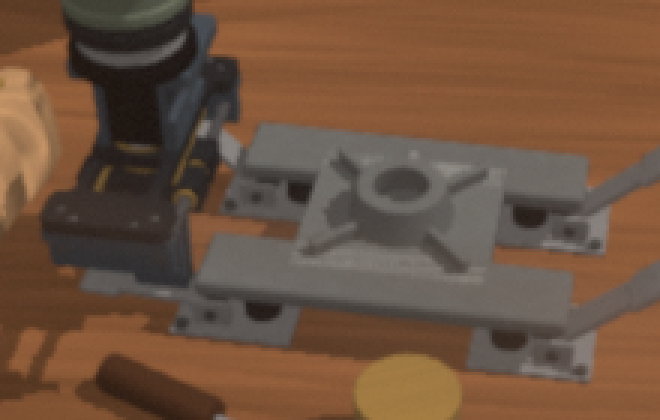

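View pics/t4.png

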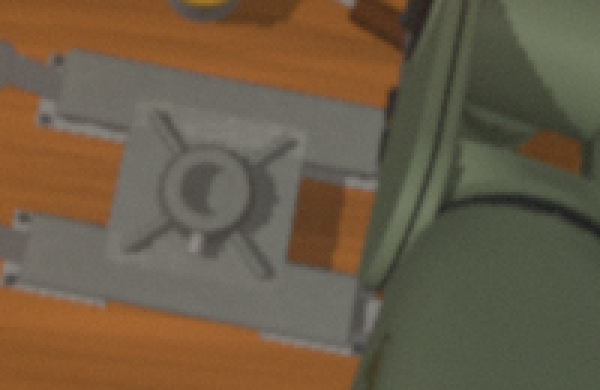

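jog_arm(plan=[0.2,0,0,0,0.2,0,0,0,0.1,0,0,0,0,0,0,0,0,0,0,0])

```text
time_s: 14.33
ee_pos: [617.4, -151.3, 41.3]
ee_rot: [-100.8, 89.9, 164.0]
force: [-2.5, -0.3, 5.0]
gripper_width: 0.4
```

jog_arm(plan=[0.1,0,0,0,0.1,0,0,0,0,0,0,0,0,0,0,0])

```text
time_s: 14.67
ee_pos: [617.4, -151.3, 41.2]
ee_rot: [-105.4, 90.0, 159.4]
force: [-5.5, 0.8, 15.3]
gripper_width: 0.7
```

jog_arm(plan=[0.1,0,0,0,0,0,0,0,0,0,0,0])

```text
time_s: 14.92
ee_pos: [617.4, -151.3, 41.1]
ee_rot: [-159.9, 90.0, 104.9]
force: [-7.6, 0.7, 20.5]
gripper_width: 0.8
```

jog_arm(plan=[-1,0,0,0,-2,0,0,0,-2,0,0,0,-2,0,0,0,0,0,-2.9,0,0,0,-2.9,0,0,0,0,0,0,0,0,0])

```text
time_s: 15.58
ee_pos: [623.1, -92.2, 107.6]
ee_rot: [-123.5, 90.0, 141.5]
force: [0.8, -0.7, 0.5]
gripper_width: 0.3
```

Run:
```python
from h import *
p=np.load('p.npy');s,R=tool();print(s['ee_pos']);go([624,-94,75])
cv2.imwrite('pics/s5.png',env.grab_frame('scene')[170:310,180:420,::-1].repeat(3,0).repeat(3,1))
cv2.imwrite('pics/w5.png',env.grab_frame('wrist')[:,:,::-1])
```

```text
[623.08726129 -92.24481332 107.64140532]
 [3.26 0.11 0.17]
```

View pics/s5.png

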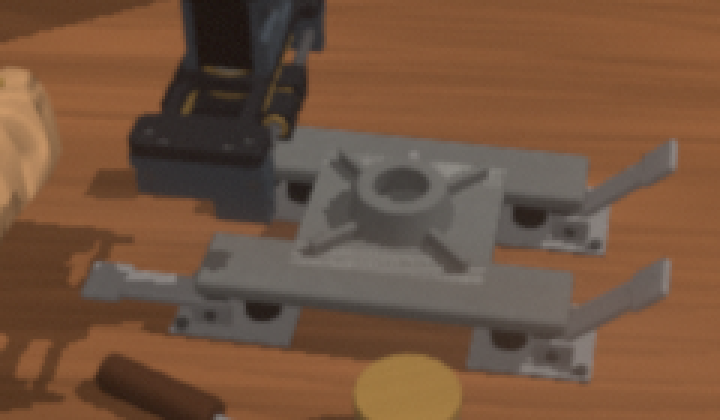

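Lever c lies flat. Now I re-press foot c to check it stands solid.

jog_arm(plan=[1.6,0,0.1,0,1.6,0,0,0,0.1,0,0,0,0.1,0,0,0,0.1,0,0,0,0,0,0,0,0,0,0,0])

```text
time_s: 16.27
ee_pos: [623.3, -94.9, 73.5]
ee_rot: [88.9, 90.0, -6.3]
force: [1.0, -0.5, -0.4]
gripper_width: 0.5
```

jog_arm(plan=[0.1,0,0,0,0,0,0,0,0,0,0,0])

```text
time_s: 16.52
ee_pos: [623.2, -94.7, 72.3]
ee_rot: [81.6, 90.0, -13.5]
force: [-0.1, -0.8, 1.2]
gripper_width: 0.3
```

jog_arm(plan=[0.1,0,0,0,0,0,0,0,0,0,0,0])

```text
time_s: 16.77
ee_pos: [623.2, -94.7, 72.1]
ee_rot: [83.7, 89.9, -11.5]
force: [-1.4, -0.8, 5.9]
gripper_width: 0.2
```

jog_arm(plan=[0.1,0,0,0,0,0,0,0,0,0,0,0])

```text
time_s: 17.02
ee_pos: [623.2, -94.7, 72.0]
ee_rot: [83.8, 89.9, -11.3]
force: [-4.1, -0.3, 11.1]
gripper_width: 0.4
```

jog_arm(plan=[-1,0,0,0,-2,0,0,0,-3,0,0,0,-3,0,0,0,-3,0,0,0,0,-3,0,0,0,-3,0,0,0,-3,0,0,0,-3,0,0,0,-3,0,0,0,0,0,0,0,0,0,0])

```text
time_s: 18.02
ee_pos: [472.7, -81.1, 190.6]
ee_rot: [93.6, 89.9, -1.5]
force: [0.4, -0.6, 0.6]
gripper_width: 0.3
```

Run:
```python
from h import *
print(env.state()['ee_pos'])
cv2.imwrite('pics/s6.png',env.grab_frame('scene')[:,:,::-1])
cv2.imwrite('pics/t6.png',env.grab_frame('top')[:,:,::-1])
```

```text
[472.72042991 -81.05399399 190.63642625]
```

View pics/s6.png

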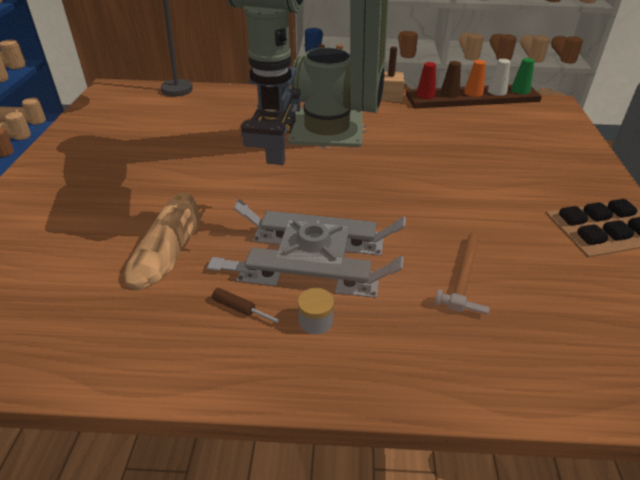

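View pics/t6.png

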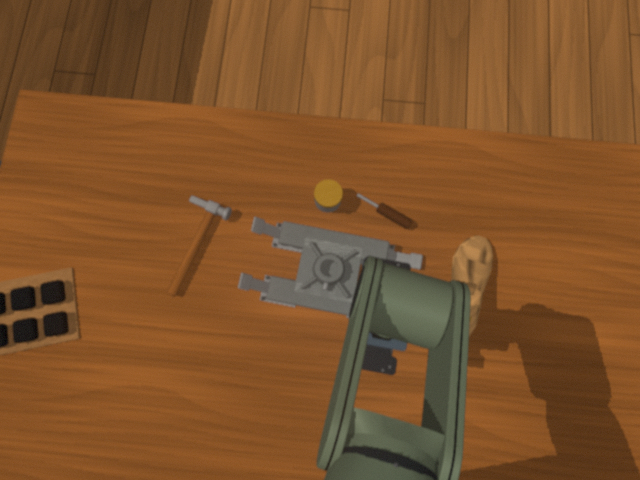

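The pictures show lever c flat at (225,265), the other three levers up, the base and tools unmoved, and the arm clear. I'm handing the job in.

```bash
python3 -c "
from workcell import env
env.job_done();print(env.state()['time_s'])"
```

```text
the job is handed in; nothing more can be done
the job is handed in; nothing more can be done
```

The loose foot was c, the far right one. Its shim lever is now flat and the foot stands solid.

- **Finding it:** I pressed all four feet with the closed fingertips. Feet a, b and d did not sink measurably at 8–15 N. Foot c sank about 3.2 mm and then stopped.
- **The lever:** I pressed lever c straight down until it met its stop. The fingertips were then about 16 mm above the bench, and the stop held at 20 N.
- **Last checks:** Pressed again with 11 N, foot c gave only about 0.3 mm. The last pictures show the other three levers still up, and the base and tools where they were at the start. In the top view the arm hides part of the near right foot and its lever, and part of the last, but the scene camera shows them.
- **Unexpected reading:** While lever c was moving, the force read only 0.4–1.5 N, not the expected 4 N or so. A picture showed the lever following the fingertips down.

I handed it in at about 18 s, with the robot touching nothing.

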